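# Slide the top spot plate onto the viewing stage

### The arm

A 7-joint arm with a two-finger parallel gripper is mounted at the origin on a cart in front of the work surface, level with it; the furniture and walls round the work are solid. World frame = base frame: x ahead of the robot, y to its left, z up, the work surface at z = 0. Lengths are in m, angles in rad, forces in N, time in s.
With the tool pointing down it reaches from about 0.4 to 0.75 m from the base axis. Payload 19.5 kg.
Tool frame: the origin (TCP) lies at the very end of the fingers, on their centre line; the grasp point (between the pads) lies 19 mm behind it; z points along the fingers, y is the direction in which the jaws open and shut (so a half turn about z gives the same grasp; the last joint's range is limited). The gripper opens to 85 mm and grips with 20 to 120 N. Pads are 22 mm wide; open, the fingers measure 114 mm over their backs; the gripper's body (76 mm by 85 mm) begins 54 mm behind the grasp point. The pads swing forward as they close: fully open they stand 13 mm farther back than shut.
Start: joints at [-1.169, 0.707, -0.028, 1.485, 0.022, 0.951, -0.075], TCP at [0.247, 0.519, 0.231] pointing down, gripper open.
Joint ranges: [-2.71, 2.71], [-0.32, 2.16], [-1.57, 1.52], [0, 2.45], [-1.46, 4.6], [0, 2.02], [-2.83, 2.83]. Speed limits (rad/s): [1.89, 1.89, 2.57, 2.57, 3.01, 3.01, 3.01].

### API

Orientations are given as a rotation vector (axis times angle).
In Python, from station import env gives the robot as it stands.
- The arm moves only by the shell command python3 -m pendant 'ROWS' [FORCE]. ROWS is a JSON object of lists of equal length, an entry for each row: "offset": the shift along the world's x, y, z in m, a list of three; "yaw": the turn about the world's z in rad; "jaw": the finger opening in m, from 0 to 0.0854. A call has 1 to 5 rows; each row is the pose to reach, as a shift and turn from the pose commanded when the call began; what a row does not reach only later rows make up. A row lasts 1/8 s, in which the tool goes at most 62.5 mm and 10.7 degrees, less where a joint would pass 70% of its speed; a pose out of reach is approached as far as the arm can. A call with a gripper value outside its range is refused whole. The fingers move at their own pace and stop on an object; FORCE is the grip in N (left out, the last holds). Time passes only in rows, so rows that repeat a pose let the fingers close. It gives the time, the measured TCP pose, the force and the opening at its end, in the units of the state.
- env.get_obs(): the state, without advancing time (a new reading comes with each control period).
- env.snapshot(name): name is "side" or "top" or "wrist"; returns a dict with "image" (420x560x3 uint8, red, green, blue), "fx", "fy", "cx", "cy" (pixels), "origin" and "attitude" of the camera in the world. Camera axes: x right, y up, looking along -z (the intrinsics and any distortion apply to the point x, -y, -z); pixel columns grow to the right and rows downward; lengths in m; the calibration is good to about 2 mm. A picture is of the moment at which its call begins. There is no depth.
- env.sign_off(): hands the job in, once; it reports no verdict.
The state is a dict: "time": time; "qpos": joint angles; "qd": joint speeds; "effort": joint torques, N m; "tool_pos": TCP position; "orientation": TCP orientation; "ft_force": force on the tool from outside, world axes, zero at the start; "wrist_torque": the same for the moment, N m; "gripper_width": finger opening in m.
Only numpy, scipy, OpenCV 4.12 (cv2) and the standard library are available. Lean on these libraries where they do the work, as an engineer would, in place of code of your own. Each camera call takes 0.05 s, during which the arm holds its last target. There are 200 camera calls.

### The job

Three white porcelain spot plates lie stacked on a low base, with a flat metal viewing stage at one side of them and a tube rack at the other. Slide the top plate off sideways onto the viewing stage, level all the way and without lifting it up off the stack, so that it lies flat, wholly on the stage, about square with it and roughly in the middle, and let go of it. Leave the two lower plates as they lie, and do not push the tube rack, the dropper bottle or the timer.

Things in the scene. Friction and masses are not known exactly. Their poses are not given: they have to be found in the camera images.
- top_plate_center (a point): white porcelain spot plate, a flat slab with two rows of three shallow round wells in its top face, 56 x 84 x 12 mm (x, y, z), 0.13 kg; this point is its centre, half-way up, z axis up. It lies on top of the stack at the start: underside 44 mm and top face 56 mm above the worktop, ends loose and unobstructed. It may lie up to 4 mm and 0.06 rad out of line with the plates below.
- middle_plate_center (a point): white porcelain spot plate, a flat slab with two rows of three shallow round wells in its top face, 56 x 84 x 12 mm (x, y, z), 0.13 kg; this point is its centre, half-way up, z axis up. Loose, held by friction only, second in the stack (top face 44 mm above the worktop).
- bottom_plate_center (a point): white porcelain spot plate, a flat slab with two rows of three shallow round wells in its top face, 56 x 84 x 12 mm (x, y, z), 0.13 kg; this point is its centre, half-way up, z axis up. Lowest of the stack, on the base (top face 32 mm above the worktop), between low guides.
- stack_base: fixed grey slab 82 x 104 mm (x, y), its deck 20 mm above the worktop, with steel corner guides that end 27 mm above the worktop; origin on the worktop under its centre. The stack stands over its centre. Its y axis is the long direction of plates, base and stage, and the line on which the stage and the tube rack lie at either side; stage and rack change sides from start to start.
- stage_top (a point): centre of the top face of the fixed viewing stage, a flat bare aluminium shelf 96 x 120 mm (x, y) without rims, 42 mm above the worktop, 2 mm below the underside of the top plate. Axes parallel to those of the stack base. Its centre is 112 to 118 mm from that of the base, which leaves a gap of about 13 mm between the stack's end and the stage's edge.
- rack: loose low tube rack, orange deck on a blue base, with capped tubes, 71 mm high, 50 mm along the line of the stack and 78 mm across it; origin in its underside. On the opposite side of the stack from the stage, centre 112 to 118 mm from the base's centre, so that about 45 mm is free between it and the stack. To be left alone.
- dropper: loose small white dropper bottle, 28 mm in diameter, 66 mm high, standing at the left; origin in its underside. To be left alone.
- bench_timer: loose white timer, 62 x 68 x 21 mm, lying behind the work; origin in its underside. To be left alone.
There are look-alikes about, which are no part of the job. What is meant by the part that bears stage_top is not pink or yellow, and is the larger of those in its own colour.

How it is judged:
At the end, for the whole second after the job is handed in: The top plate lies flat (within 0.06 rad) on the viewing stage, its centre within 18 mm of the stage's centre along each of the stage's axes and its long side within 0.2 rad of the stage's; the two lower plates are within 8 mm of where they were, the tube rack, dropper bottle and timer within 20 mm (x of top_plate_center in the frame of stage_top between -0.018 and 0.018 m and y of top_plate_center in the frame of stage_top between -0.018 and 0.018 m and z of top_plate_center in the frame of stage_top between 0.004 and 0.009 m and angle between top_plate_center's own z axis and vertical below 0.06 rad and angle between the y axis of top_plate_center and the y axis of stage_top, either way round below 0.2 rad and distance of each of middle_plate_center, bottom_plate_center from where it was at the start of the episode below 0.008 m and distance of each of rack, dropper, bench_timer from where it was at the start of the episode below 0.02 m); the robot touches nothing.
It fails at once if the top plate is lifted (its centre more than 8 mm above its height on the stack) (height (world z) of top_plate_center above 0.058 m).
It fails at once if the top plate is tipped by more than 0.25 rad (angle between top_plate_center's own z axis and vertical above 0.25 rad).
It fails at once if the middle plate is shifted by more than 8 mm (distance of middle_plate_center from where it was at the start of the episode above 0.008 m).
It fails at once if the bottom plate is shifted by more than 8 mm (distance of bottom_plate_center from where it was at the start of the episode above 0.008 m).
It fails at once if the tube rack, dropper bottle or timer is pushed more than 20 mm (distance of any of rack, dropper, bench_timer from where it was at the start of the episode above 0.02 m).
It also fails if it takes over 32 s, if anything falls off the work surface, if the arm or the gripper's body presses on something with over 40 N, if the wrist force passes 120 N, or if a joint passes its speed limit or range.

## Working session

There is one attempt and no reset: what is moved stays moved. The work goes in short steps, Python scripts to look and compute and a shell command to move; the robot and the scene stay as the last step left them, time stands still between calls to the robot, and variables do not carry over. Pictures are saved under pics/ and viewed, about 8 in all and at most 12, crops included, and the job is handed in when it is done.

```bash
mkdir -p pics; python3 - <<'E'
from station import env
import cv2,numpy as np
for n in("top","side"):
    s=env.snapshot(n); cv2.imwrite(f"pics/{n}0.png",s["image"][...,::-1]); print(n,{k:np.round(v,4).tolist() for k,v in s.items() if k!="image"})
o=env.get_obs();print({k:np.round(v,3).tolist() for k,v in o.items()})
E
```

```text
top {'fx': 504.5989, 'fy': 504.5989, 'cx': 283.8091, 'cy': 224.6929, 'origin': [0.3367, 0.1412, 1.5041], 'attitude': [0.1357, -0.1502, -1.5737]}
side {'fx': 408.5625, 'fy': 408.5625, 'cx': 281.2722, 'cy': 204.07, 'origin': [0.0711, -0.5973, 0.4492], 'attitude': [1.1384, -0.3713, -0.5474]}
{'time': 0.1, 'qpos': [-1.169, 0.707, -0.028, 1.485, 0.022, 0.951, -0.075], 'qd': [-0.001, -0.0, 0.001, -0.002, -0.0, 0.002, -0.0], 'effort': [0.003, -88.43, 1.236, -23.645, 0.017, 0.005, 0.0], 'tool_pos': [0.247, 0.519, 0.231], 'orientation': [-0.691, -3.064, 0.001], 'ft_force': [0.219, -0.487, 0.756], 'wrist_torque': [0.007, -0.019, -0.049], 'gripper_width': 0.086}
```

View pics/top0.png

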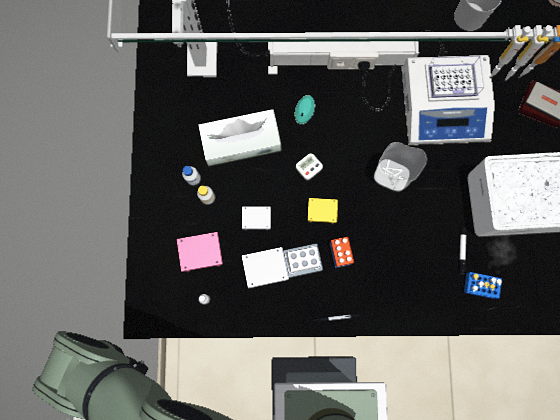

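View pics/side0.png

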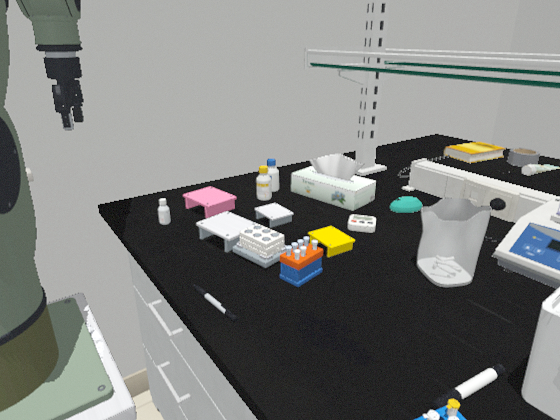

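The side view shows the stack at (262,243), with the orange rack at (301,262) and a large white shelf at (227,230).

Candidates for the stage in the top view:
- pink (200,252): ruled out by colour
- yellow (322,210): ruled out by colour
- small white (256,217): ruled out as the smaller of the white ones
- large white (265,267): fits, being white/aluminium, the larger of its colour, and in line with stack (303,261) and rack (342,251)

I'll confirm this in a crop and measure.

```bash
cat > h.py <<'E'
import numpy as np,cv2
from scipy.spatial.transform import Rotation as R
def cast(s,px,z):
    px=np.atleast_2d(np.array(px,float))
    d=np.c_[(px[:,0]-s["cx"])/s["fx"],-(px[:,1]-s["cy"])/s["fy"],-np.ones(len(px))]
    d=R.from_rotvec(s["attitude"]).apply(d); o=np.array(s["origin"])
    return o+d*((z-o[2])/d[:,2])[:,None]
def proj(s,P):
    p=R.from_rotvec(s["attitude"]).inv().apply(np.atleast_2d(P)-np.array(s["origin"]))
    return np.c_[s["cx"]-s["fx"]*p[:,0]/p[:,2], s["cy"]+s["fy"]*p[:,1]/p[:,2]]
def rect(s,mask,z):
    """largest contour's min-area rect, cast to height z: centre, sides, angle of long side"""
    c=max(cv2.findContours(mask,cv2.RETR_EXTERNAL,cv2.CHAIN_APPROX_NONE)[0],key=cv2.contourArea)
    P=cast(s,c[:,0],z)[:,:2]
    r=cv2.minAreaRect((P*1000).astype(np.float32)); b=cv2.boxPoints(r)
    e=[b[1]-b[0],b[2]-b[1]]; l=max(e,key=np.linalg.norm)
    return np.round(np.array(r[0]),1),np.round(r[1],1),round(float(np.degrees(np.arctan2(l[1],l[0]))%180),1)
E
python3 - <<'E'
from station import env
from h import *
s=env.snapshot("top"); im=s["image"]; x0,y0=170,180
c=cv2.resize(im[y0:y0+140,x0:x0+200],None,fx=4,fy=4,interpolation=cv2.INTER_CUBIC); cv2.imwrite("pics/crop.png",c[...,::-1])
hsv=cv2.cvtColor(im,cv2.COLOR_RGB2HSV)
print(im[267,262],im[217,256],im[252,300],im[261,303])
m=((hsv[...,1]<40)&(hsv[...,2]>225)).astype(np.uint8); m[:, :235]=0; m[:, 286:]=0; m[:240]=0; m[300:]=0
print("stage",rect(s,m,.042))
o=((hsv[...,0]<12)&(hsv[...,1]>150)&(hsv[...,2]>120)).astype(np.uint8); o[:,:325]=0;o[:,365:]=0;o[:230]=0;o[275:]=0
print("rack",rect(s,cv2.morphologyEx(o,cv2.MORPH_CLOSE,np.ones((7,7))),.05))
E
```

```text
[251 251 252] [251 251 252] [209 211 214] [166 175 185]
stage (array([481.6, 183.9]), array([ 94.7, 118. ]), 101.6)
rack (array([525.2, -42.1]), array([78.3, 51.4]), 11.5)
```

View pics/crop.png

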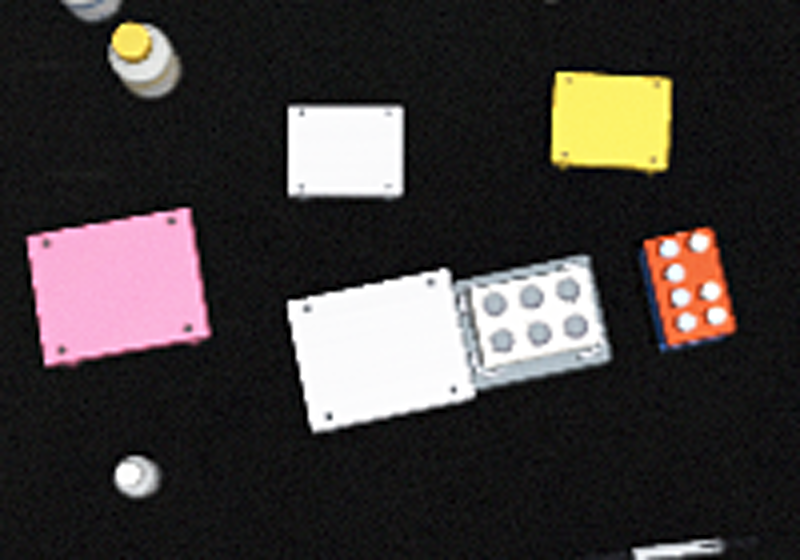

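The crop confirms the stage: a bare white shelf with corner screws at crop (380,350), adjoining the stack at (540,320). The small white shelf at (345,150) is clearly smaller. The stage measures 95 x 118 mm and the rack centre lies about 230 mm away along the same line, which fits. Next I move above the gap between stack and rack.

```bash
python3 -m pendant '{"offset":[[0.028,-0.055,0],[0.056,-0.11,0],[0.084,-0.165,0],[0.112,-0.22,0],[0.136,-0.256,0]],"yaw":[-0.18,-0.36,-0.54,-0.72,-0.923],"jaw":[0.025,0.025,0.025,0.025,0.025]}'
python3 -m pendant '{"offset":[[0.028,-0.055,0],[0.056,-0.11,-0.02],[0.084,-0.165,-0.04],[0.112,-0.22,-0.06],[0.135,-0.2565,-0.08]],"yaw":[0,0,0,0,0],"jaw":[0.025,0.025,0.025,0.025,0.025]}'
python3 -m pendant '{"offset":[[0,0,0],[0,0,0]],"yaw":[0,0],"jaw":[0.025,0.025]}'
python3 - <<'E'
from station import env
from h import *
s=env.snapshot("wrist"); cv2.imwrite("pics/w1.png",s["image"][...,::-1]);print(s["origin"],s["attitude"])
o=env.get_obs(); r=R.from_rotvec(o["orientation"]).as_matrix(); print(o["time"],o["tool_pos"],o["gripper_width"],np.degrees(np.arctan2(r[1,1],r[0,1])),r[:,2])
stage=np.array([.4816,.1839]);u=np.array([-.201,.980])
print("tcp px",proj(s,o["tool_pos"]), "base ctr",proj(s,[*(stage-.115*u),.056]))
np.save("w1.npy",s,allow_pickle=True)
E
```

```text
time: 0.78
tool_pos: [0.3837, 0.2609, 0.2315]
orientation: [1.974, 2.444, -0.0]
ft_force: [1.1, 1.2, -0.4]
gripper_width: 0.0246
time: 1.4
tool_pos: [0.5186, 0.0045, 0.1507]
orientation: [1.966, 2.45, 0.0]
ft_force: [-0.1, 0.5, 0.1]
gripper_width: 0.0247
time: 1.65
tool_pos: [0.5176, 0.0072, 0.1512]
orientation: [-1.964, -2.451, 0.0]
ft_force: [-0.4, 0.9, -0.1]
gripper_width: 0.0251
[0.50113194 0.08495492 0.29384065] [-0.31383486 -0.03485093  0.21737552]
1.7 [0.51766198 0.00765996 0.15145816] 0.024808591173805086 12.633957569713807 [-1.45526199e-04  4.36153678e-04 -9.99999894e-01]
tcp px [[279.2958958  269.25596011]] base ctr [[281.20227832 133.30148811]]
```

View pics/w1.png

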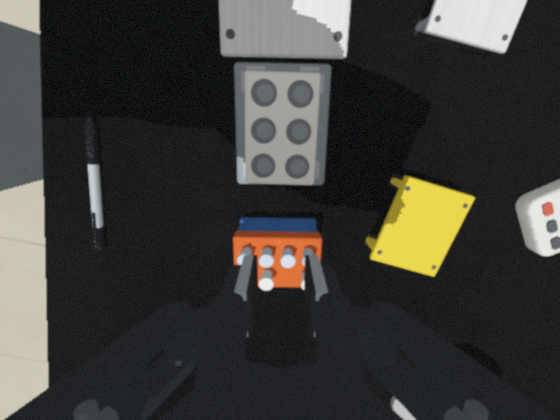

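The wrist view shows the plate's six wells (248-315, 80-180), its near end at row ~183, and the stage above it. The rack's blue base starts at row 218 and the fingertips are near (245,255) and (315,255). Next I measure the plate.

```bash
python3 - <<'E'
from h import *
s=np.load("w1.npy",allow_pickle=True).item(); im=s["image"]
print(im[150,282],im[185,282],im[75,282],im[120,239],im[120,325])
m=((im[...,0].astype(int)-im[...,2]>-5)&(im[...,0]>110)).astype(np.uint8); m[:60]=0;m[200:]=0;m[:,:225]=0;m[:,340:]=0
k=np.ones((3,3)); m=cv2.morphologyEx(cv2.morphologyEx(m,cv2.MORPH_OPEN,k),cv2.MORPH_CLOSE,np.ones((5,5)))
print("plate",rect(s,m,.056))
c=max(cv2.findContours(m,0,1)[0],key=cv2.contourArea); print(cv2.boundingRect(c),cv2.minAreaRect(c))
# dark well blobs
g=cv2.cvtColor(im,cv2.COLOR_RGB2GRAY)
W=[]
for cx,cy in[(264,93),(300,94),(263,130),(298,131),(262,165),(297,166)]:
    p=g[cy-16:cy+17,cx-16:cx+17]; q=(p<100).astype(np.uint8); M=cv2.moments(q,True)
    W.append((cx-16+M["m10"]/M["m00"],cy-16+M["m01"]/M["m00"]))
P=cast(s,W,.055)[:,:2]; d=P[0]+P[1]-P[4]-P[5]
print(np.round(P*1000,1).tolist(),"ctr",P.mean(0),"ang",np.degrees(np.arctan2(d[1],d[0])))
e=np.array([[.5047,.0712]])
E
```

```text
[159 158 153] [42 45 45] [166 165 160] [ 96 105 107] [ 97 103 105]
plate (array([504.1,  73.7]), array([58.7, 84.8]), 101.7)
(242, 69, 81, 116) ((280.83111572265625, 126.58541870117188), (79.92245483398438, 114.2701416015625), 1.4688007831573486)
[[484.8, 96.9], [511.5, 102.1], [490.0, 70.3], [516.7, 75.3], [495.3, 43.7], [522.0, 48.9]] ctr [0.5033755  0.07287753] ang 101.22190822106406
```

Plate centre is about (0.504, 0.073) at 101.5°, size 58 x 85 mm; the way to the stage centre is 113 mm along 101.2°. All of that is consistent. I'll descend into the gap, fingertips about 47 mm up.

```bash
python3 -m pendant '{"offset":[[0,0,-0.03],[0,0,-0.06],[0,0,-0.085],[0,0,-0.1035],[0,0,-0.1035]],"yaw":[-0.02,-0.02,-0.02,-0.02,-0.02],"jaw":[0.025,0.025,0.025,0.025,0.025]}'
python3 - <<'E'
from station import env
from h import *
env.snapshot("wrist"); o=env.get_obs(); print(o["tool_pos"],o["ft_force"],o["gripper_width"])
s=env.snapshot("side"); p=proj(s,o["tool_pos"])[0]; print(p)
x,y=int(p[0])-90,int(p[1])-75
cv2.imwrite("pics/s1.png",cv2.resize(s["image"][y:y+120,x:x+160],None,fx=5,fy=5,interpolation=cv2.INTER_CUBIC)[...,::-1])
t=o["tool_pos"]; print("crop px tcp",(p-[x,y])*5)
E
```

```text
time: 2.33
tool_pos: [0.5174, 0.0078, 0.0475]
orientation: [-1.987, -2.432, 0.001]
ft_force: [1.4, 0.3, 0.1]
gripper_width: 0.0254
[0.51778536 0.00755975 0.04821611] [-0.17918226  0.50496405 -0.2156911 ] 0.024906371476384526
[284.62630756 244.7302954 ]
crop px tcp [453.13153779 378.65147701]
```

View pics/s1.png

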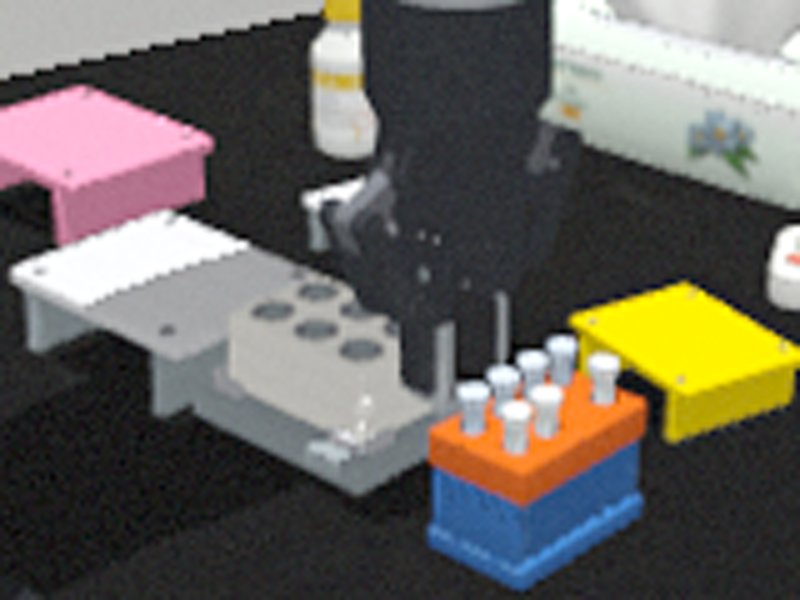

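The near finger (bottom edge about crop (405,385)-(440,400)) stands between the stack and the rack and touches neither. I'll compute its tip height.

```bash
python3 - <<'E'
from station import env
from h import *
s=env.snapshot("side"); o=env.get_obs(); t=np.array(o["tool_pos"]); p=proj(s,t)[0]; x,y=int(p[0])-90,int(p[1])-75
u=np.array([-.2,.98,0]);v=np.array([.98,.2,0])
for z in(.044,.048,.052,.056):
  print(z,[np.round((proj(s,[*(t+a*u+b*v)[:2],z])[0]-[x,y])*5).tolist() for a,b in((.011,-.0265),(-.011,-.0265),(-.011,-.0125))])
P=np.array([.5036,.0732,0])
for z in(.044,.056): print("plate near-end corner",z,(proj(s,[*(P-.042*u-.028*v)[:2],z])[0]-[x,y])*5)
E
```

```text
0.044 [[391.0, 401.0], [430.0, 419.0], [454.0, 407.0]]
0.048 [[391.0, 393.0], [430.0, 411.0], [454.0, 398.0]]
0.052 [[391.0, 384.0], [430.0, 402.0], [454.0, 390.0]]
0.056 [[391.0, 375.0], [431.0, 393.0], [454.0, 381.0]]
plate near-end corner 0.044 [361.36143214 392.07541725]
plate near-end corner 0.056 [361.06698295 366.30447596]
```

```bash
python3 - <<'E'
from station import env
from h import *
s=env.snapshot("side"); o=env.get_obs(); t=np.array(o["tool_pos"]); p=proj(s,t)[0]; x,y=int(p[0])-45,int(p[1])-30
c=s["image"][y:y+45,x:x+60].astype(float); c=(255*(c/255)**.5).astype(np.uint8)
c=cv2.resize(c,None,fx=13,fy=13,interpolation=cv2.INTER_CUBIC)
u=np.array([-.2,.98,0]);v=np.array([.98,.2,0])
def dots(P,col):
  for q in (proj(s,P)-[x,y]+.5)*13: cv2.circle(c,(int(q[0]),int(q[1])),4,col,-1)
dots([t+a*u+b*v for a in(.011,-.011) for b in(-.0265,-.0125)],(255,0,0))
P=np.array([.5036,.0732,0])
dots([P+a*.042*u+b*.028*v+[0,0,z] for a in(1,-1) for b in(1,-1) for z in(.044,.056)],(0,255,0))
cv2.imwrite("pics/s2.png",c[...,::-1])
E
```

```text
(no output)
```

View pics/s2.png

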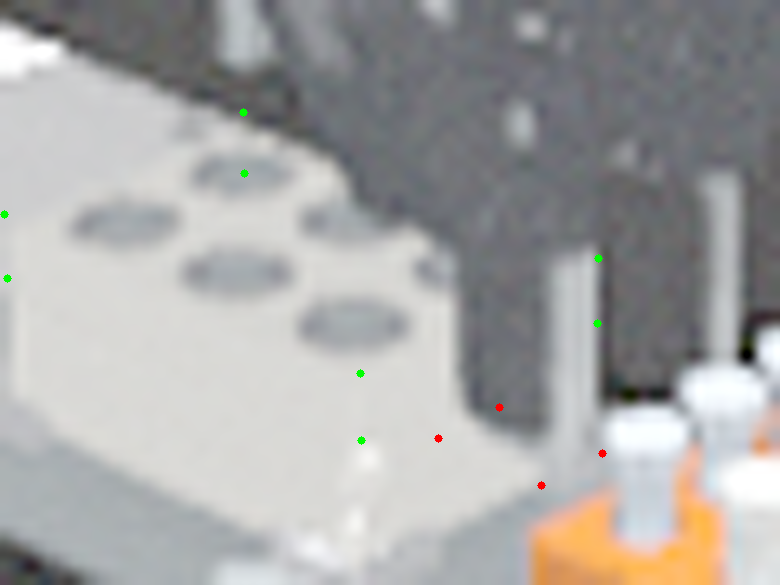

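The pads' light sides (550-600, 250-470) reach close to the predicted tip points, while the dark finger backs are rounded off higher up. So the pads engage the plate's upper half. I'll go 1.5 mm lower and then advance gently to contact.

```bash
python3 -m pendant '{"offset":[[0,0,-0.0015],[-0.0015,0.007,-0.0015],[-0.003,0.014,-0.0015],[-0.0045,0.021,-0.0015],[-0.006,0.028,-0.0015]],"yaw":[0,0,0,0,0],"jaw":[0.025,0.025,0.025,0.025,0.025]}'
python3 - <<'E'
from station import env
from h import *
s=env.snapshot("wrist"); cv2.imwrite("pics/w2.png",s["image"][...,::-1])
o=env.get_obs(); print(o["tool_pos"],o["ft_force"],o["gripper_width"])
E
```

```text
time: 3.15
tool_pos: [0.5118, 0.0352, 0.0463]
orientation: [1.989, 2.432, -0.0]
ft_force: [0.6, -2.2, 1.8]
gripper_width: 0.0253
[0.5116248  0.03630091 0.04628889] [0.91764206 0.99938076 1.15077899] 0.02499032884148585
```

View pics/w2.png

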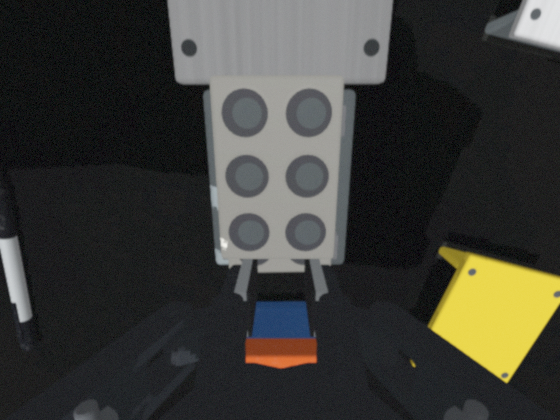

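The plate slides squarely (wells at 225-330, near end at row 260). The middle plate is exposed behind it at row 267 and the contact force is about 2 N. I'll carry on.

```bash
python3 -m pendant '{"offset":[[-0.0018,0.009,0],[-0.0036,0.018,0],[-0.0054,0.027,0],[-0.0072,0.036,0],[-0.009,0.045,0]],"yaw":[0,0,0,0,0],"jaw":[0.025,0.025,0.025,0.025,0.025]}'
python3 -m pendant '{"offset":[[-0.0018,0.009,0],[-0.0036,0.018,0],[-0.0054,0.027,0],[-0.0072,0.034,0],[-0.009,0.041,0]],"yaw":[0,0,0,0,0],"jaw":[0.025,0.025,0.025,0.025,0.025]}'
python3 - <<'E'
from station import env
from h import *
s=env.snapshot("wrist"); cv2.imwrite("pics/w3.png",s["image"][...,::-1]); np.save("w3.npy",s,allow_pickle=True)
o=env.get_obs(); print(o["tool_pos"],o["ft_force"]); print(proj(s,[[.4816,.1839,.042],[.4816,.1839,.054]]))
E
```

```text
time: 3.82
tool_pos: [0.5027, 0.0804, 0.0463]
orientation: [-1.989, -2.432, 0.0]
ft_force: [-0.3, -0.5, 0.2]
gripper_width: 0.025
time: 4.45
tool_pos: [0.4937, 0.1212, 0.0462]
orientation: [-1.989, -2.431, 0.0]
ft_force: [-0.5, -0.3, -0.1]
gripper_width: 0.0249
[0.49351419 0.12219354 0.04625698] [ 0.02479446  1.57241279 -0.05750897]
[[279.89478819 147.90141371]
 [279.84924562 150.82693286]]
```

View pics/w3.png

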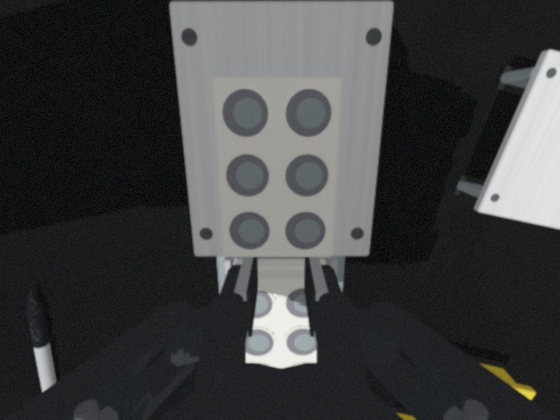

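The plate now lies on the stage (near end row ~250, stage edge 257), square with it. Its middle wells are at row 175 and the stage centre is at row 151, so about 11 mm remain. I'll push that far, back off and rise.

```bash
python3 -m pendant '{"offset":[[-0.0014,0.006,0],[-0.0022,0.011,0],[-0.0022,0.011,0],[-0.0016,0.008,0],[0,-0.002,0]],"yaw":[0,0,0,0,0],"jaw":[0.025,0.025,0.025,0.025,0.025]}'
python3 -m pendant '{"offset":[[0.001,-0.005,0.01],[0.001,-0.005,0.05],[0.001,-0.005,0.10],[0.001,-0.005,0.14],[0.001,-0.005,0.14]],"yaw":[0,0,0,0,0],"jaw":[0.025,0.025,0.025,0.025,0.025]}'
python3 - <<'E'
from station import env
from h import *
s=env.snapshot("wrist"); cv2.imwrite("pics/w4.png",s["image"][...,::-1]); np.save("w4.npy",s,allow_pickle=True)
o=env.get_obs(); print(o["tool_pos"],o["ft_force"]); print(proj(s,[[.4816,.1839,.042],[.4816,.1839,.054],[.5036,.0732,.044]]))
E
```

```text
time: 5.12
tool_pos: [0.4939, 0.1184, 0.0463]
orientation: [-1.989, -2.432, 0.0]
ft_force: [1.1, -0.6, 0.2]
gripper_width: 0.0253
time: 5.75
tool_pos: [0.4958, 0.1135, 0.1893]
orientation: [1.988, 2.429, 0.006]
ft_force: [-0.2, 0.5, -1.2]
gripper_width: 0.0254
[0.49522991 0.11353422 0.18761199] [ 0.15221714 -0.22505044 -1.26417498]
[[278.78317127 122.6112707 ]
 [278.77628186 122.98436156]
 [278.72855294 235.64921199]]
```

View pics/w4.png

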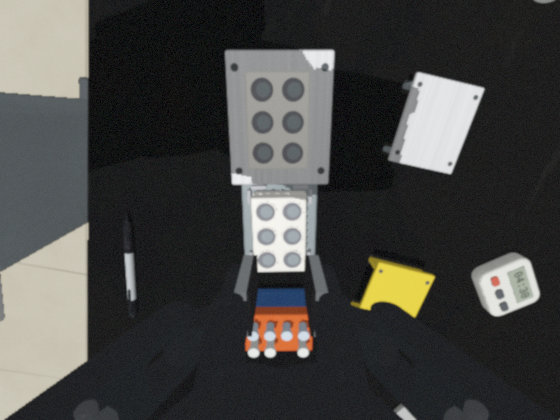

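The plate lies square on the stage, middle wells at (277,122) against a stage centre of (279,123), so within about 2 mm. The middle plate is at (278,236) where (279,236) was predicted, the rack and timer look undisturbed, and the tool is clear.

```bash
python3 -m pendant '{"offset":[[0,0,0],[0,0,0]],"yaw":[0,0],"jaw":[0.025,0.025]}'; python3 -c "
from station import env
print(env.sign_off())"
```

```text
time: 6.05
tool_pos: [0.4946, 0.1136, 0.1856]
orientation: [-1.989, -2.431, 0.002]
ft_force: [0.1, 0.7, -0.6]
gripper_width: 0.0252
the job is handed in; nothing more can be done
None
```

I slid the top plate about 113 mm onto the viewing stage, pushing its rack-side end with both fingertips. I then backed off, rose clear and handed the job in at about 6 s. It reported no verdict.

- **Plate on the stage:** in the last wrist picture it lies flat, square with the stage and within about 2 mm of its centre.
- **Other objects:** the middle plate is within about 1 mm of its expected place, judged against the stack position I measured from the top plate. The rack and timer look undisturbed. The dropper bottle is out of that picture and the bottom plate is hidden under the middle one, so I did not check either.
- **Forces:** the wrist force readings I saw stayed below about 3 N.
- **A disagreement on the way:** the side view put the dark finger backs about 5 mm or more above the reported tip height. The pads looked right, so I lowered the tool only 1.5 mm, and the push went cleanly.

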